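# Firm up the rocking corner of a lab levelling plate

## Robot

A 7-joint arm with a two-finger parallel gripper is mounted at the origin on the work surface. World frame = base frame: x ahead of the robot, y to its left, z up, the work surface at z = 0. Lengths are in m, angles in rad, forces in N, time in s.
With the tool pointing down it reaches from about 0.425 to 0.875 m from the base axis. Payload 9.9 kg.
Tool frame: the origin (TCP) lies at the centre of the arm's flange, where the gripper is bolted on; the fingertips stand 173 mm ahead of it and the grasp point (between the pads) lies 155 mm ahead of it; z points along the fingers, y is the direction in which the jaws open and shut (so a half turn about z gives the same grasp; the last joint's range is limited). The gripper opens to 85 mm and grips with 20 to 120 N. Pads are 22 mm wide; open, the fingers measure 114 mm over their backs; the gripper's body (76 mm by 85 mm) begins 54 mm behind the grasp point. The pads swing forward as they close: fully open they stand 13 mm farther back than shut.
Start: joints at [-1.293, 0.576, 0.025, 1.437, -0.015, 1.129, -0.057], TCP at [0.239, 0.631, 0.405] pointing down, gripper open.
Joint ranges: [-2.76, 2.76], [-0.34, 2.15], [-1.52, 1.57], [0.19, 2.46], [-1.09, 4.23], [0.17, 1.99], [-2.82, 2.82]. Speed limits (rad/s): [2.22, 2.22, 3.01, 3.01, 3.14, 3.14, 3.14].

## Interface

Orientations are given as a unit quaternion [x, y, z, w].
In Python, from station import env, status, viewer, job gives the robot as it stands. The module is installed in compiled form; this text tells all that it offers. Calls block until the motion is done:
- env.movep(position, orientation): joint-space move of the TCP to a pose.
- env.line_to(position, rate=0.15, ori=None, force_limit=None): straight line of the TCP; ori=None keeps the orientation; rate is the mean speed in m/s. With force_limit (N) it stops when the force on the tool has changed by that much, and returns True; else False.
- env.set_joints(angles): joint-space move.
- env.set_gripper(opening): finger opening in m; the grip force is fixed at half the most; returns when the fingers have stopped.
- env.pause(seconds).
- env.ik(position, orientation): joint angles nearest the present ones, or None.
- status.read_state(): the state.
- viewer.capture(name): name is "scene" or "top" or "wrist"; returns the picture (384x512x3 uint8, red, green, blue); there is no depth.
- viewer.calibration(name): a dict with "fx", "fy", "cx", "cy" (pixels), "dist_coeffs" ([k1, k2, p1, p2, k3] as OpenCV has them; the pictures are not rectified), "rvec" (rotation vector, rad) and "tvec" (3), from world to camera coordinates, as OpenCV has them; the wrist camera has in their place "hand_eye" (4x4, takes a point from camera to tool coordinates, whose origin is the TCP and whose axes are the flange's). Camera axes: x right, y down, z forward; pixel columns grow to the right and rows downward; lengths in m; the calibration is good to about 2 mm. A picture is of the moment at which its call begins: read the wrist's pose just before it. calibration takes no time and is no camera call.
A pose or a line that the arm cannot do raises env.Unreachable and nothing moves.
- job.hand_in(): hands the job in, once; it reports no verdict.
The state is a dict: "time_s": time; "qpos": joint angles; "joint_vel": joint speeds; "joint_torque": joint torques, N m; "ee_pos": TCP position; "orientation": TCP orientation; "force": force on the tool from outside, world axes, zero at the start; "ft_torque": the same for the moment, N m; "grip_width": finger opening in m.
Only numpy, scipy, OpenCV 4.12 (cv2) and the standard library are available. Lean on these libraries where they do the work, as an engineer would, in place of code of your own. Each camera call takes 0.05 s, during which the arm holds its last target. There are 200 camera calls.

## Task

One corner of the aluminium levelling plate rocks because its hidden foot is too short. Press the plate's corners down in turn until you find the one that gives, then press that corner's steel shim tab fully flat so that the plate sits firm and level. Only press with the fingertips: leave the other three shims standing as they are, and do not pick up or shift anything else on the bench or the bubble level on the plate.

Things in the scene. Friction and masses are not known exactly. Their poses are not given: they have to be found in the camera images.
- base: Grey levelling base, fixed to the bench: 150 mm along its x, 170 mm along its y, with four small wings for the shims reaching to 124 mm either side. Origin on the bench under its centre. Its x axis points roughly away from the robot, its y axis roughly to the robot's left (it stands turned by up to 20 degrees).
- plate_center (a point): Centre of the top face of the square aluminium plate (140 x 140 x 6 mm) that lies level over the base, 32 mm above the bench, edges along the base's axes, on a springy centre bush. Three corners have a hidden full-height foot close under them; the fourth foot is too short. Which one cannot be seen and differs from run to run.
- corner_near_left (a point): Where to press the nearer the robot, left-hand corner of the plate: on its top face above the hidden foot, at -52, +52 mm in the base's x, y (18 mm in from both edges). With a full foot under it, it hardly gives (under 1 mm); over the short foot it goes down 3 to 4 mm under 2 to 4 N, then stops hard; let go, it springs back level.
- corner_near_right (a point): Where to press the nearer the robot, right-hand corner of the plate: on its top face above the hidden foot, at -52, -52 mm in the base's x, y (18 mm in from both edges). With a full foot under it, it hardly gives (under 1 mm); over the short foot it goes down 3 to 4 mm under 2 to 4 N, then stops hard; let go, it springs back level.
- corner_far_left (a point): Where to press the farther from the robot, left-hand corner of the plate: on its top face above the hidden foot, at +52, +52 mm in the base's x, y (18 mm in from both edges). With a full foot under it, it hardly gives (under 1 mm); over the short foot it goes down 3 to 4 mm under 2 to 4 N, then stops hard; let go, it springs back level.
- corner_far_right (a point): Where to press the farther from the robot, right-hand corner of the plate: on its top face above the hidden foot, at +52, -52 mm in the base's x, y (18 mm in from both edges). With a full foot under it, it hardly gives (under 1 mm); over the short foot it goes down 3 to 4 mm under 2 to 4 N, then stops hard; let go, it springs back level.
- shim_near_left (a joint): Hinge of the shim of the nearer the robot, left-hand corner, rad: 0 = as found, tab standing up at 17 degrees; 0.30 = pressed flat. It needs about 4 to 5 N at the pad and stays where it is left. Pressed flat it lifts the short foot up under the plate, making the corner firm; over a full foot it moves freely by nearly half and then jams or tips the plate.
- pad_near_left (a point): Where to press that shim: on top of its bare steel tab (40 x 40 x 3 mm, outside the plate's left edge), 28 mm out from the hinge. The hinge runs along the base's x, 15 mm above the bench, 78 mm from the base's centre line. The point starts 25 mm above the bench; flat, it is at 16.5 mm, 106 mm from the centre line, 52 mm along x.
- shim_near_right (a joint): Hinge of the shim of the nearer the robot, right-hand corner, rad: 0 = as found, tab standing up at 17 degrees; 0.30 = pressed flat. It needs about 4 to 5 N at the pad and stays where it is left. Pressed flat it lifts the short foot up under the plate, making the corner firm; over a full foot it moves freely by nearly half and then jams or tips the plate.
- pad_near_right (a point): Where to press that shim: on top of its bare steel tab (40 x 40 x 3 mm, outside the plate's right edge), 28 mm out from the hinge. The hinge runs along the base's x, 15 mm above the bench, 78 mm from the base's centre line. The point starts 25 mm above the bench; flat, it is at 16.5 mm, 106 mm from the centre line, 52 mm along x.
- shim_far_left (a joint): Hinge of the shim of the farther from the robot, left-hand corner, rad: 0 = as found, tab standing up at 17 degrees; 0.30 = pressed flat. It needs about 4 to 5 N at the pad and stays where it is left. Pressed flat it lifts the short foot up under the plate, making the corner firm; over a full foot it moves freely by nearly half and then jams or tips the plate.
- pad_far_left (a point): Where to press that shim: on top of its bare steel tab (40 x 40 x 3 mm, outside the plate's left edge), 28 mm out from the hinge. The hinge runs along the base's x, 15 mm above the bench, 78 mm from the base's centre line. The point starts 25 mm above the bench; flat, it is at 16.5 mm, 106 mm from the centre line, 52 mm along x.
- shim_far_right (a joint): Hinge of the shim of the farther from the robot, right-hand corner, rad: 0 = as found, tab standing up at 17 degrees; 0.30 = pressed flat. It needs about 4 to 5 N at the pad and stays where it is left. Pressed flat it lifts the short foot up under the plate, making the corner firm; over a full foot it moves freely by nearly half and then jams or tips the plate.
- pad_far_right (a point): Where to press that shim: on top of its bare steel tab (40 x 40 x 3 mm, outside the plate's right edge), 28 mm out from the hinge. The hinge runs along the base's x, 15 mm above the bench, 78 mm from the base's centre line. The point starts 25 mm above the bench; flat, it is at 16.5 mm, 106 mm from the centre line, 52 mm along x.
- gimbal (a joint): Tilt of the plate that lowers the far left corner (positive) or the near right corner (negative), rad; 0 = level; about 0.05 when the corner over the short foot is pressed right down.
- plate (a joint): Tilt of the plate that lowers the far right corner (positive) or the near left corner (negative), rad; 0 = level; about 0.05 when the corner over the short foot is pressed right down.
- bubble_level: Round bubble level, 32 mm across, 12 mm high, lying loose near the middle of the plate. Origin under its centre. Leave it there.
- wrench: Open wrench, 150 mm, lying on the bench by the base's near left. Origin under its middle.
- screwdriver: Screwdriver, 160 mm, lying across the bench between robot and base. Origin under its middle.
- marker: White marker pen, 14 mm thick, 130 mm long, lying at the base's near right. Origin under its middle.
- dish: Shallow white dish, 84 mm across, 18 mm high, beyond the base. Origin under its centre.
- reagent: Small amber bottle, 40 mm across, 75 mm high, beyond the base to the left. Origin under its centre.
- tip_box: Blue box with a white lid, 112 x 77 x 48 mm, to the right of the base. Origin under its centre.
- tube_rack: White rack of capped tubes, 150 x 60 mm, 80 mm high, to the left of the base. Origin under its centre.

How it is judged:
By the outcome, as a careful person would: the job done as asked, in the order asked, and still so for the second after the job is handed in, with the robot touching nothing.
It also fails if it takes over 58 s, if anything falls off the work surface, if the arm or the gripper's body presses on something with over 40 N, if the wrist force passes 120 N, or if a joint passes its speed limit or range.

## Working session

There is one attempt and no reset: what is moved stays moved. The work goes in short steps, each a Python script; the robot and the scene stay as the last script left them, time stands still between calls to the robot, and variables do not carry over. Pictures are saved under pics/ and viewed, about 8 in all and at most 12, crops included, and the job is handed in when it is done.

```bash
mkdir -p pics; python3 - <<'E'
from station import env,status,viewer
import cv2
print(status.read_state())
for n in("top","scene"):
    cv2.imwrite(f"pics/{n}0.png",cv2.resize(viewer.capture(n)[:,:,::-1],(800,600),interpolation=cv2.INTER_CUBIC)); print(viewer.calibration(n))
print(viewer.calibration("wrist"))
E
```

```text
{'time_s': 0.0, 'qpos': array([-1.29279641,  0.57649896,  0.02483922,  1.43791815, -0.01500192,
        1.12899335, -0.05648746]), 'joint_vel': array([ 0.00021462,  0.0003271 , -0.00130338, -0.00043766,  0.0005028 ,
       -0.0001056 , -0.00035099]), 'joint_torque': array([-1.62539662e-03, -7.65751863e+01,  2.25012906e+00, -2.85965645e+01,
        1.55041897e-02,  1.29765298e-02, -2.12444313e-06]), 'ee_pos': array([0.23883931, 0.63114792, 0.40386102]), 'orientation': array([ 1.79890384e-01,  9.83686323e-01, -8.09578789e-04, -1.07366996e-04]), 'force': array([ 0.08505337, -0.00509645, -0.3542216 ]), 'ft_torque': array([ 0.00335982, -0.02220965,  0.00644859]), 'grip_width': 0.08536325351937145}
{'fx': 405.1762102771715, 'fy': 405.1762102771715, 'cx': 261.72241921490763, 'cy': 189.5845107670746, 'dist_coeffs': array([-0.03073209,  0.        ,  0.        ,  0.        ,  0.        ]), 'rvec': array([ 2.21133655, -2.15442664,  0.04469306]), 'tvec': array([0.04038806, 0.57458432, 0.92866716])}
{'fx': 430.46765093306016, 'fy': 430.46765093306016, 'cx': 257.2939503793931, 'cy': 190.3558628095954, 'dist_coeffs': array([0.05534092, 0.        , 0.        , 0.        , 0.        ]), 'rvec': array([ 2.38865529,  0.69178089, -0.25115985]), 'tvec': array([-0.52160872, -0.17288958,  1.04864354])}
{'fx': 290.3524764917744, 'fy': 290.3524764917744, 'cx': 256.3952877372589, 'cy': 192.72135320888498, 'dist_coeffs': array([-0.05288897,  0.        ,  0.        ,  0.        ,  0.        ]), 'hand_eye': array([[ 1.04839693e-04, -9.52863549e-01, -3.03399152e-01,
         7.74999676e-02],
       [ 9.99999993e-01,  8.20255929e-05,  8.79385950e-05,
         5.31363643e-04],
       [-5.89069865e-05, -3.03399159e-01,  9.52863551e-01,
         3.09874349e-02],
       [ 0.00000000e+00,  0.00000000e+00,  0.00000000e+00,
         1.00000000e+00]])}
```

View pics/top0.png

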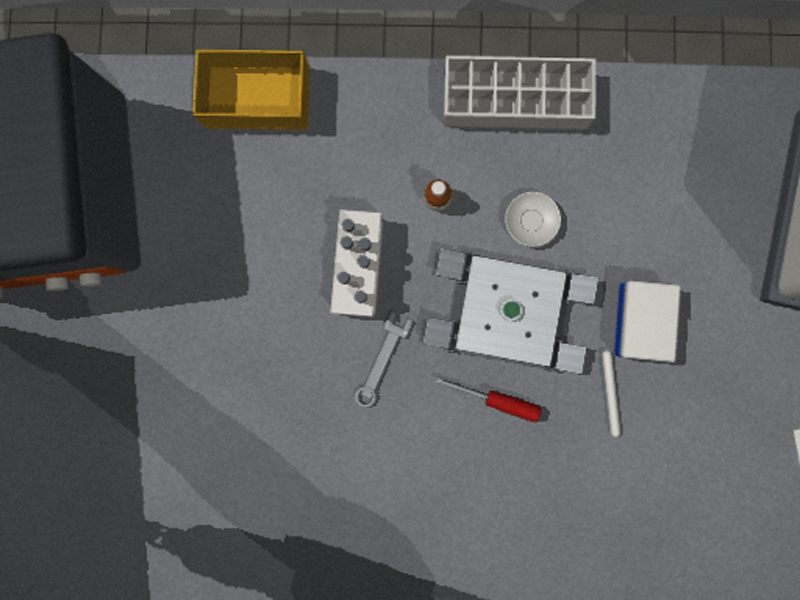

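The top view shows the plate with its corners at about FL (470,256), FR (566,273), NR (553,366) and NL (456,350) in the 800-px picture. The bubble level is at (511,309), and the shims stand left and right of the plate.

```bash
cat > h.py <<'E'
import numpy as np,cv2
from scipy.spatial.transform import Rotation as R
from station import env,status,viewer,job
def cam(name,st=None):
    c=viewer.calibration(name);K=np.array([[c['fx'],0,c['cx']],[0,c['fy'],c['cy']],[0,0,1]])
    if name=='wrist':
        T=np.eye(4);T[:3,:3]=R.from_quat(st['orientation']).as_matrix();T[:3,3]=st['ee_pos'];T=np.linalg.inv(T@c['hand_eye'])
        return K,c['dist_coeffs'],cv2.Rodrigues(T[:3,:3])[0],T[:3,3].copy()
    return K,c['dist_coeffs'],c['rvec'],c['tvec']
def unproj(px,z,C):
    K,d,rv,t=C;u=cv2.undistortPoints(np.array(px,float).reshape(-1,1,2),K,d)[:,0]
    Rm=cv2.Rodrigues(rv)[0];o=-Rm.T@t;r=np.c_[u,np.ones(len(u))]@Rm
    return o+r*((z-o[2])/r[:,2])[:,None]
def proj(P,C):
    K,d,rv,t=C;return cv2.projectPoints(np.array(P,float),rv,t,K,d)[0][:,0]
def square(P): # FL FR NR NL -> centre,yaw
    c=P.mean(0);v=(P[0]+P[1]-P[2]-P[3])[:2];w=(P[0]+P[3]-P[1]-P[2])[:2]
    return c[:2],np.arctan2(v[1]-w[0],v[0]+w[1])
def bpt(c,yaw,x,y):
    return c+np.array([np.cos(yaw)*x-np.sin(yaw)*y,np.sin(yaw)*x+np.cos(yaw)*y])
def down(yaw): # tool z down, tool x at angle yaw
    return (R.from_euler('z',yaw)*R.from_euler('x',np.pi)).as_quat()
E
python3 - <<'E'
from h import *
P=unproj(np.array([[470,256],[566,273],[553,366],[456,350]])/1.5625-0.2,0.032,cam('top'))
c,yaw=square(P);print(P,c,yaw,[np.linalg.norm(P[i]-P[i-1]) for i in range(4)])
st=status.read_state()
print(R.from_quat(st['orientation']).as_matrix())
for dy in range(-180,181,30):
    q=env.ik([c[0],c[1],.40],down(yaw+np.radians(dy)))
    print(dy,None if q is None else np.round(q,2))
E
```

```text
[[ 0.63462358 -0.03288761  0.032     ]
 [ 0.61303457 -0.17448243  0.032     ]
 [ 0.476378   -0.15724894  0.032     ]
 [ 0.49593959 -0.0153432   0.032     ]] [ 0.55499394 -0.09499055] -0.13504087936653153 [np.float64(0.1397893242622749), np.float64(0.1432312041828779), np.float64(0.13773892233195315), np.float64(0.14324767055238727)]
[[-9.35283366e-01  3.53899368e-01 -5.12351583e-04]
 [ 3.53899738e-01  9.35282297e-01 -1.41414068e-03]
 [-2.12701286e-05 -1.50394335e-03 -9.99998869e-01]]
-180 [-0.16  0.44  0.37  1.75 -0.19  0.99  1.71]
-150 [-0.08  0.42  0.24  1.75 -0.12  0.98  2.17]
-120 [ 0.02  0.41  0.1   1.75 -0.05  0.98  2.62]
-90 [-0.61  0.8   1.36  1.77 -0.82  1.28 -2.32]
-60 [-0.61  0.8   1.36  1.77 -0.82  1.28 -1.8 ]
-30 [-0.61  0.8   1.36  1.77 -0.82  1.28 -1.27]
0 [-0.5   0.58  0.97  1.77 -0.54  1.08 -1.05]
30 [-0.44  0.54  0.84  1.76 -0.45  1.05 -0.62]
60 [-0.38  0.5   0.72  1.76 -0.38  1.02 -0.17]
90 [-0.31  0.47  0.6   1.76 -0.31  1.    0.28]
120 [-0.26  0.46  0.52  1.76 -0.26  1.    0.75]
150 [-0.22  0.45  0.45  1.76 -0.23  0.99  1.24]
180 [-0.16  0.44  0.37  1.75 -0.19  0.99  1.71]
```

```bash
python3 - <<'E'
from h import *
c=np.array([.555,-.095]);yaw=-.135
env.set_gripper(0)
p=bpt(c,yaw,0,-.06)
env.movep([*p,.33],down(yaw+np.pi/2)); env.pause(.3)
st=status.read_state();im=viewer.capture('wrist')
np.savez('w1.npz',im=im,**{k:st[k] for k in('ee_pos','orientation')})
print(st['time_s'],st['ee_pos'],st['force'],st['grip_width'])
P=[[*bpt(c,yaw,x,y),.032] for x,y in((.07,.07),(.07,-.07),(-.07,-.07),(-.07,.07))]
print(proj(P,cam('wrist',st))*1.5625)
cv2.imwrite('pics/w1.png',cv2.resize(im[:,:,::-1],(800,600),interpolation=cv2.INTER_CUBIC))
E
```

```text
4.1417 [ 0.5470099  -0.15427272  0.32999318] [-0.68840867 -0.53379806  0.50605644] 2.875566391377552e-05
[[530.43365507  58.73866873]
 [512.59701372 306.30472967]
 [287.53475392 306.14558632]
 [269.77460362  58.67266103]]
```

View pics/w1.png

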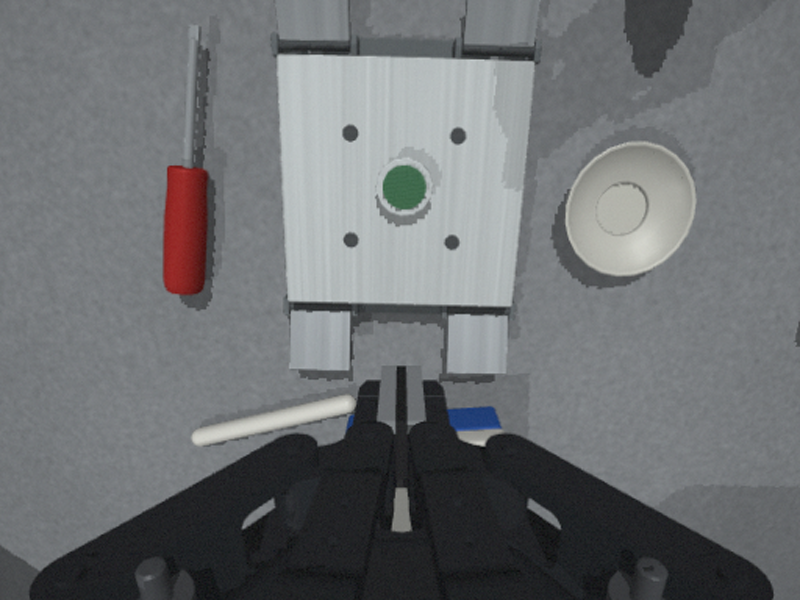

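The wrist view shows the plate corners at FL (535,61), FR (512,306), NR (288,303) and NL (278,54). They lie within a few px of the prediction. The closed fingers are visible at the bottom. I'll refine the pose and then probe the corners.

```bash
cat > probe.py <<'E'
from h import *
d=np.load('w1.npz')
P=unproj(np.array([[535,61],[512,306],[288,303],[278,54]])/1.5625-.2,.032,cam('wrist',d))
c,yaw=square(P);print(c,yaw,[np.linalg.norm(P[i]-P[i-1]).round(4) for i in range(4)])
np.savez('pose.npz',c=c,yaw=yaw)
q=down(yaw+np.pi/2)
for n,x,y in(('NR',-1,-1),('FR',1,-1),('FL',1,1),('NL',-1,1)):
    p=bpt(c,yaw,.052*x,.052*y)
    env.movep([*p,.173+.060],q); env.line_to([*p,.173+.040],rate=.08)
    env.pause(.15); f0=status.read_state()['force'][2]
    out=[]
    for lim in(1.5,4,6):
        hit=env.line_to([*p,.173+.020],rate=.012,force_limit=lim) if lim==1.5 or hit else None
        s=status.read_state();out.append((hit,round((s['ee_pos'][2]-.173)*1e3,2),round(s['force'][2]-f0,2)))
    print(n,out,round(s['time_s'],1))
    env.line_to([*p,.173+.060],rate=.1)
E
python3 probe.py
```

```text
[ 0.55674569 -0.0941931 ] -0.15719750985707848 [np.float64(0.138), np.float64(0.1387), np.float64(0.1391), np.float64(0.1402)]
NR [(True, np.float64(32.32), np.float64(8.25)), (True, np.float64(32.31), np.float64(6.64)), (True, np.float64(32.31), np.float64(7.21))] 6.5
FR [(True, np.float64(30.69), np.float64(3.14)), (True, np.float64(28.79), np.float64(7.36)), (True, np.float64(28.35), np.float64(10.4))] 9.6
FL [(True, np.float64(32.36), np.float64(5.93)), (True, np.float64(32.38), np.float64(5.65)), (True, np.float64(32.41), np.float64(6.47))] 12.4
NL [(True, np.float64(32.31), np.float64(6.9)), (True, np.float64(32.32), np.float64(6.78)), (True, np.float64(32.31), np.float64(7.74))] 15.2
```

The far right corner is the one that gives: it went down about 4 mm, while the others stopped at 32.3 mm. Next I press its shim.

```bash
cat > press.py <<'E'
from h import *
d=np.load('pose.npz');c,yaw=d['c'],float(d['yaw']);q=down(yaw+np.pi/2)
p=bpt(c,yaw,.052,-.106)
env.movep([*p,.173+.075],q);env.line_to([*p,.173+.034],rate=.08);env.pause(.15)
f0=status.read_state()['force'][2]
for lim in(3,8,10,12,15,15):
    hit=env.line_to([*p,.173+.013],rate=.012,force_limit=lim)
    s=status.read_state();print(lim,hit,round((s['ee_pos'][2]-.173)*1e3,2),round(s['force'][2]-f0,2))
    if not hit:break
env.pause(.3)
env.line_to([*p,.173+.075],rate=.1)
p=bpt(c,yaw,.052,-.052)   # re-check the corner
env.movep([*p,.173+.060],q);env.line_to([*p,.173+.040],rate=.08);env.pause(.15)
f0=status.read_state()['force'][2]
for lim in(1.5,4):
    hit=env.line_to([*p,.173+.025],rate=.012,force_limit=lim)
    s=status.read_state();print('FR',hit,round((s['ee_pos'][2]-.173)*1e3,2),round(s['force'][2]-f0,2))
env.line_to([*p,.173+.08],rate=.1)
env.movep([*bpt(c,yaw,0,-.06),.33],q);env.pause(.2)
s=status.read_state();print(s['time_s'])
im=viewer.capture('wrist');cv2.imwrite('pics/w2.png',cv2.resize(im[:,:,::-1],(800,600),interpolation=cv2.INTER_CUBIC))
im=viewer.capture('scene');cv2.imwrite('pics/s2.png',cv2.resize(im[90:330,130:450,::-1],(800,600),interpolation=cv2.INTER_CUBIC))
E
python3 press.py
```

```text
3 True 26.49 1.4
8 True 16.95 6.31
10 True 16.93 8.59
12 True 16.93 8.94
15 True 16.91 8.4
15 True 16.9 8.2
FR True 31.54 3.14
FR True 30.51 4.08
23.9917
```

View pics/w2.png

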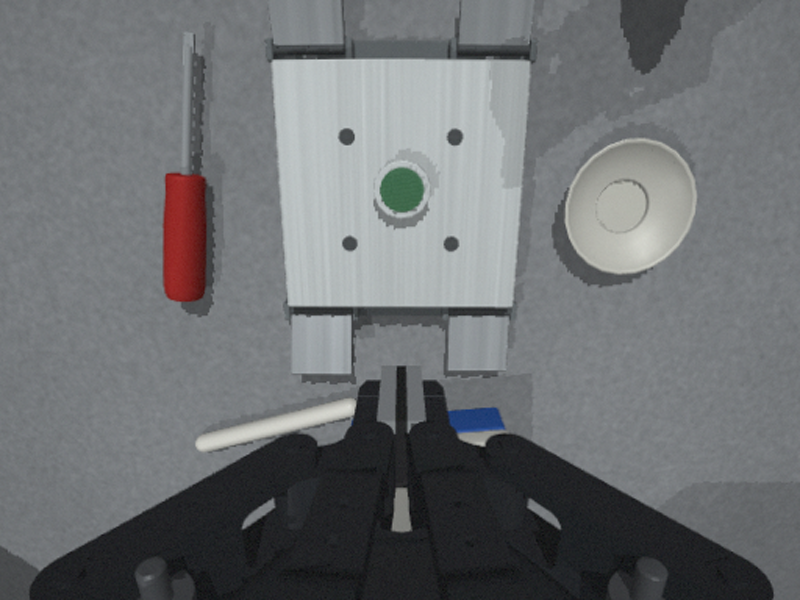

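View pics/s2.png

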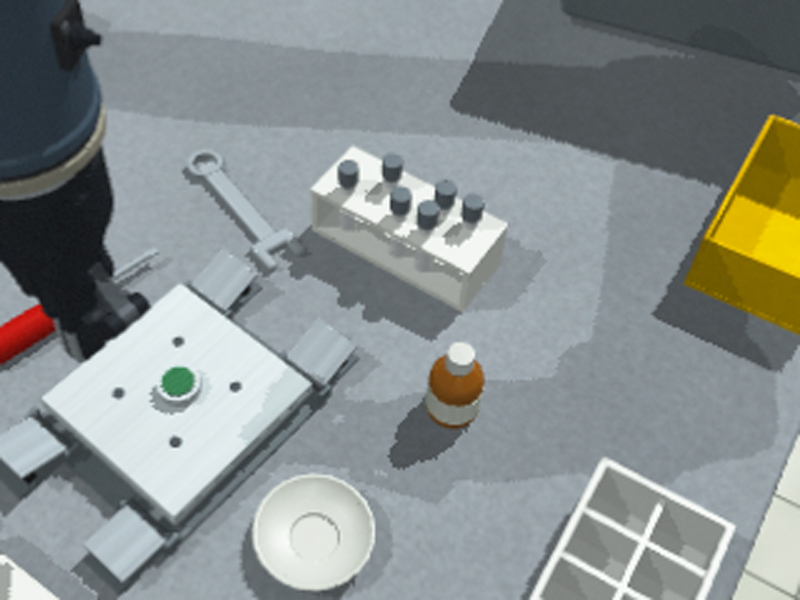

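The pictures show the plate, the bubble level and the neighbouring objects unmoved. The far right tab's angle can't be judged from either view, with the tab at (125,545) in the scene crop. The corner re-check went down to 30.5 mm, which is softer than it should be, so I'll feel how high the tab is now.

```bash
cat > press2.py <<'E'
from h import *
d=np.load('pose.npz');c,yaw=d['c'],float(d['yaw']);q=down(yaw+np.pi/2)
def S(t):
    s=status.read_state();print(t,round((s['ee_pos'][2]-.173)*1e3,2),round(s['force'][2]-f0,2),round(s['time_s'],1))
p=bpt(c,yaw,.052,-.106)
env.movep([*p,.173+.06],q);env.line_to([*p,.173+.032],rate=.08);env.pause(.15)
f0=status.read_state()['force'][2]
env.line_to([*p,.173+.013],rate=.012,force_limit=1.5);S('touch')
env.line_to([*p,.173+.010],rate=.012,force_limit=25);S('press')
env.line_to([*p,.173+.010],rate=.012,force_limit=20);S('press')
env.pause(.5);S('hold')
env.line_to([*p,.173+.030],rate=.05);env.pause(.15)
env.line_to([*p,.173+.013],rate=.012,force_limit=1.5);S('touch again')
env.line_to([*p,.173+.05],rate=.1)
E
python3 press2.py
```

```text
touch 18.29 2.21 26.4
press 16.89 9.96 26.7
press 16.9 10.18 27.0
hold 16.88 11.05 27.5
touch again 16.99 5.28 29.1
```

```bash
cat > chk.py <<'E'
from h import *
d=np.load('pose.npz');c,yaw=d['c'],float(d['yaw']);q=down(yaw+np.pi/2)
def S(t):
    s=status.read_state();print(t,round((s['ee_pos'][2]-.173)*1e3,2),round(s['force'][2]-f0,2),round(s['time_s'],1))
def above(x,y,z):
    global f0
    p=bpt(c,yaw,x,y);env.movep([*p,.173+.05],q);env.line_to([*p,.173+z],rate=.08);env.pause(.15)
    f0=status.read_state()['force'][2];return p
p=above(.052,-.052,.036)
env.line_to([*p,.173+.028],rate=.008,force_limit=1.5);S('corner touch')
env.line_to([*p,.173+.05],rate=.1)
p=above(.052,-.106,.022)
env.line_to([*p,.173+.012],rate=.008,force_limit=1.2);S('tab touch')
env.line_to([*p,.173+.010],rate=.012,force_limit=25);env.pause(.4);S('press')
env.line_to([*p,.173+.022],rate=.05);env.pause(.15)
env.line_to([*p,.173+.012],rate=.008,force_limit=1.2);S('tab touch')
env.line_to([*p,.173+.06],rate=.1)
E
python3 chk.py
```

```text
corner touch 31.6 4.0 31.0
tab touch 17.02 3.86 33.0
press 16.91 10.92 33.7
tab touch 17.02 3.83 34.9
```

```bash
python3 - <<'E'
from h import *
d=np.load('pose.npz');c,yaw=d['c'],float(d['yaw'])
env.movep([*bpt(c,yaw,-.03,-.06),.33],down(yaw+np.pi/2));env.movep([.35,.45,.40],down(yaw+np.pi/2));env.pause(.2)
print(status.read_state()['time_s'],status.read_state()['force'])
im=viewer.capture('top');cv2.imwrite('pics/t3.png',cv2.resize(im[120:300,200:440,::-1],(800,600),interpolation=cv2.INTER_CUBIC))
E
```

```text
38.4917 [-0.5491482   0.38086978  0.32960332]
```

View pics/t3.png

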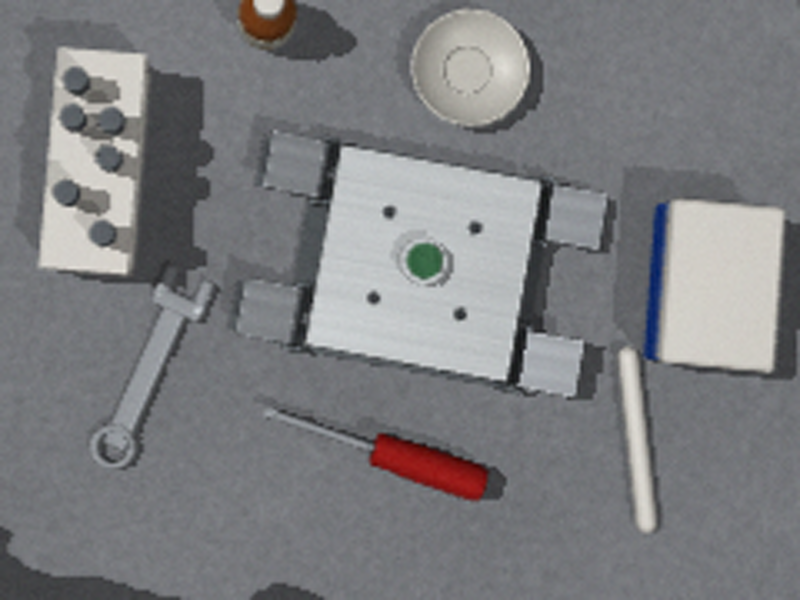

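The far right tab at (577,217) now has a different shade from the still-raised near right tab at (553,364) and casts a smaller shadow, so it looks flat. The bubble level at (424,261) and everything else are in place.

```bash
python3 -c "
from station import job;job.hand_in()"
```

```text
the job is handed in; nothing more can be done
```

I found the short foot under the far right corner, pressed only that corner's shim flat, and handed the job in with the arm clear, at about 38.5 s.

- **Finding the corner:** Pressed in turn, far right went down about 4 mm. The other three stopped hard at 32.3 mm.
- **First press of the shim:** It did not fully hold. My firmness check (about 4 N read, probably higher at the peak) let the corner down to 30.5 mm, and afterwards the tab was found about 1.4 mm up.
- **Second press:** I pressed the tab again with about 11 N. It then stayed at 17.0 mm by fingertip reading, which reads about 0.3 mm high, against 16.5 mm for flat.
- **Last checks:** A light touch on the corner (about 4 N) stopped at 31.6 mm. That is 0.7 mm below the other corners, inside the 1 mm allowed but not quite as stiff as they are. The tab was still flat afterwards; I pressed it once more and it stayed at 17.0 mm.
- **Not repeated:** I did not press the corner hard again after the second press, because the first hard press had pushed the shim back up.
- **Rest of the scene:** The final top picture shows the bubble level, the other shims and the bench objects where they were.

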